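# Press the cover onto a sensor housing with the bench arbor press

### The job

The small sensor housing in the arbor press's slide still has its cover standing proud. Push the slide fully home under the ram, pull the press's lever down through its whole stroke so that the cover is pressed home, then ease the lever slowly back up to its rest under control - never let it spring up on its own. Use the press, leave the cover on and the slide home, and do not disturb the other things on the bench.

Things in the scene. Friction and masses are not known exactly. Their poses are not given: they have to be found in the camera images.
- press: grey hand-lever arbor press, fixed. Origin on the bench top straight below the ram; x from its front to its back, y to its left (lever side), z up. Foot 162 x 120 mm. Head: x -41 to +85, y -32 to +32, z 127 to 219 mm; spring housing to y -53. A cross bed with guide rails (tops at z 49 mm) runs out to the right, to y -149. The ram's 36 x 50 mm foot is at z 94 mm at rest, 69 at full stroke
- lever (a joint): angle of the press's lever, rad. 0 = rest, rising 0.70 above level toward the press's front; grows as it is pulled down; 1.2 = end of stroke, 0.50 below level, at its stop. A spring drives it back: 3 to 8 N pushed straight down at the grip, 1 to 2 N more while the cover goes on. Let go, it flies up at many rad/s; eased means never above 2 rad/s (0.33 m/s at the grip)
- lever_grip (a point): middle of the black cross grip at the lever's end: a round bar, 20 mm diameter, 80 mm long, along the press's y. It moves on an arc of 160 mm radius about lever_hinge in the press's x-z plane, from 103 mm above the hinge to 77 mm below it. It can be pushed down from above or taken between the fingers
- lever_hinge (a point): the lever's hinge point, 180 mm above the bench, axis along the press's y, in the plane of the lever (25 mm behind and 58 mm left of the press's origin)
- slide (a joint): travel of the slide that carries the nest and the housing, m: 0 = drawn out to the press's right, as it starts; grows toward the press's y; 0.045 = fully home against its stop, the housing centred under the ram. Friction 1.5 N, no spring: it stays where it is left
- slide_tab (a point): middle of the outer face (it looks to the press's -y) of the upright aluminium push tab at the slide's outer end, cranked 48 mm to the front of the slide's middle; the point is 80 mm above the bench. The tab is 50 mm wide (press x), 8 mm thick, from 50 to 94 mm above the bench. Push it toward the press's y
- nest (a point): centre of the nest's floor on the slide, 45 mm above the bench; low walls 8 mm high all round hold the housing loosely
- housing: loose grey plastic sensor housing 40 x 56 mm in the nest; origin in the middle of its underside. Its lower half is 14 mm high with a white lip above it and a small brass connector on its front
- cover (a joint): how far the housing's cover (grey, 40 x 56 x 10 mm with a bright plate on top) has been pressed on, m: starts at 0 to 0.0015, standing up to 7 mm proud; 0.007 = home on the lower half. It goes on with some 9 N of friction and stays where it is left
- finished_0: finished housing 40 x 56 x 24 mm standing on the bench; to be left alone; origin in the middle of its underside
- finished_1: another finished housing, alike; to be left alone
- cup: clear plastic cup with small parts, 69 mm across, 34 mm high; to be left alone
- tape: red roll of tape, 68 mm across, 24 mm high, lying flat; to be left alone
- biro: white ball pen, 145 mm long, 11 mm thick, lying near the bench's front edge; to be left alone
- driver: screwdriver with red handle, 169 mm long, 26 mm thick, lying near the bench's front edge; to be left alone

How it is judged (in metres and radians):
On the way, in this order (a step that is already met when the one before it is completed fails the run):
1. the slide is pushed home under the ram with the lever still up (value of joint slide above 0.042 m and value of joint lever below 0.15 rad), for 0.2 s.
2. the lever is pulled to the end of its stroke and the cover is pressed home, the slide still home (value of joint lever above 1.1 rad and value of joint cover above 0.006 m and value of joint slide above 0.042 m), for 0.2 s.
At the end, for the whole second after the job is handed in: the lever is back up at its rest (within 0.08 rad), the cover is home (within 1 mm), the slide is home (within 3 mm) and the housing lies still in its nest (within 6 mm) (value of joint lever below 0.08 rad and value of joint cover above 0.006 m and value of joint slide above 0.042 m and distance between housing and nest below 0.006 m and linear speed of housing below 0.02 m/s); the robot touches nothing.
It fails at once if the lever springs up (faster than 2 rad/s) (velocity of joint lever below -2 rad/s).
It fails at once if a bystander is moved by more than 25 mm (distance of any of finished_0, finished_1, cup, tape, biro, driver from where it was at the start of the episode above 0.025 m).
It also fails if it takes over 58 s, if anything falls off the work surface, if the arm or the gripper's body presses on something with over 40 N, if the wrist force passes 120 N, or if a joint passes its speed limit or range.

### The arm

A 7-joint arm with a two-finger parallel gripper is mounted at the origin on a cart in front of the work surface, level with it; the furniture and walls round the work are solid. World frame = base frame: x ahead of the robot, y to its left, z up, the work surface at z = 0. Lengths are in mm, angles in rad, forces in N, time in s.
With the tool pointing down it reaches from about 375 to 925 mm from the base axis. Payload 3.1 kg.
Tool frame: the origin (TCP) lies at the centre of the arm's flange, where the gripper is bolted on; the fingertips stand 173 mm ahead of it and the grasp point (between the pads) lies 155 mm ahead of it; z points along the fingers, y is the line along which they close (so a half turn about z gives the same grasp; the last joint's range is limited). The gripper opens to 85 mm and grips with 20 to 120 N. Pads are 22 mm wide; open, the fingers measure 114 mm over their backs; the gripper's body (76 mm by 85 mm) begins 54 mm behind the grasp point. The pads swing forward as they close: fully open they stand 13 mm farther back than shut.
Start: joints at [-1.327, 0.383, 0.044, 1.598, -0.018, 1.161, -0.05], TCP at [217.851, 612.411, 404.669] pointing down, gripper open.
Joint ranges: [-2.61, 2.61], [-0.41, 2.15], [-1.48, 1.57], [0, 2.5], [-1.57, 4.71], [0.05, 1.97], [-2.85, 2.85]. Speed limits (rad/s): [2.79, 2.79, 3.14, 3.14, 3.14, 3.14, 3.14].

### API

Orientations are given as a unit quaternion [w, x, y, z].
In Python, from workcell import r, job, telemetry, get_image, camera_params gives the robot as it stands (r), with the cameras as plain functions, the job (job) and the readings (telemetry).
- The arm moves only by the tool nudge_tcp, called after ">>>" as name(argument=value, ...) on one line, values as JSON. Schema: {"type":"object","properties":{"rows":{"type":"object","properties":{"increments":{"type":"array","items":{"type":"array","items":{"type":"number"},"minItems":7,"maxItems":7},"minItems":1,"maxItems":10}},"additionalProperties":false,"required":["increments"]},"force":{"type":"number"},"only":{"type":"string"},"quiet":{"type":"boolean"},"lines":{"type":"string"}},"required":["rows"],"additionalProperties":false}. rows is an object whose key "increments" holds a list of rows, 1 to 10 of them, each of 7 numbers: dx, dy, dz in units of 25 mm, then a rotation vector rx, ry, rz in rad, then the finger opening in mm; each row is the pose to reach, as a shift and turn from the pose commanded when the call began, along the tool's axes at that moment; what a row does not reach only later rows make up. A row lasts 1/8 s, in which the tool goes at most 62.5 mm and 0.188 rad, less where a joint would pass 70% of its speed; a pose out of reach is approached as far as the arm can. The fingers move at their own pace and stop on an object; force is the grip in N (left out, the last holds). Time passes only in rows, so rows that do not move let the fingers close. The tool returns the time, the measured TCP pose, the force, the opening and the grip force at its end. only (a regular expression) keeps the lines of the reply that match it, lines (a string "A,B") keeps lines A to B, and quiet returns only ok. Input that does not fit is refused with a message, and nothing moves.
- telemetry.get_obs(): the state, without advancing time (a new reading comes with each control period).
- get_image(name): name is "side" or "top"; returns the picture (400x640x3 uint8, blue, green, red); there is no depth.
- camera_params(name): a dict with "intrinsics" (3x3 intrinsics, pixels), "dist" ([k1, k2, p1, p2, k3] as OpenCV has them; the pictures are not rectified), "cam_to_world" (4x4, takes a point from camera to world coordinates). Camera axes: x right, y up, looking along -z (the intrinsics and any distortion apply to the point x, -y, -z); pixel columns grow to the right and rows downward; lengths in mm; the calibration is good to about 2 mm. A picture is of the moment at which its call begins. camera_params takes no time and is no camera call.
- job.sign_off(): hands the job in; it is judged then, once.
The state is a dict: "time": time; "q": joint angles; "joint_vel": joint speeds; "joint_efforts": joint torques, N m; "position": TCP position; "eef_rot": TCP orientation; "contact_force": force on the tool from outside, world axes, zero at the start; "wrist_torque": the same for the moment, N m; "width": finger opening in mm; "finger_force": force on a finger pad.
Only numpy, scipy, OpenCV 4.12 (cv2) and the standard library are available. Lean on these libraries where they do the work, as an engineer would, in place of code of your own. Each camera call takes 0.05 s, during which the arm holds its last target. There are 200 camera calls.

## Working session

There is one attempt and no reset: what is moved stays moved. The work goes in short steps, Python scripts to look and compute and a tool call to move; the robot and the scene stay as the last step left them, time stands still between calls to the robot, and variables do not carry over. Pictures are saved under pics/ and viewed, at most 12 in all, crops included, and the job is handed in when it is done.

```bash
ls; mkdir -p pics; python3 - <<'E'
from workcell import r, job, telemetry, get_image, camera_params
import cv2,json
o=telemetry.get_obs();print(o)
for n in("side","top"):
    cv2.imwrite(f"pics/{n}0.png",get_image(n));p=camera_params(n);print(n,p)
E
```

```text
pics
workcell.py
{'time': 0.0, 'q': array([-1.32677457,  0.38384731,  0.04387069,  1.59959265, -0.01788452,
        1.16117312, -0.04990749]), 'joint_vel': array([-0.00094181, -0.00035995, -0.00104386, -0.00056233, -0.00016498,
       -0.00042429,  0.00070322]), 'joint_efforts': array([ 5.13628293e-04, -4.33462393e+01,  1.02441821e+00, -2.49509847e+01,
        1.04658678e-02,  1.14108558e-02,  4.90266473e-06]), 'position': array([217.72301711, 611.93317185, 403.27052611]), 'eef_rot': array([-1.39386499e-04,  1.70058168e-01,  9.85433150e-01, -1.30637367e-03]), 'contact_force': array([ 0.33448868,  0.20067938, -0.44180406]), 'wrist_torque': array([ 0.01453514, -0.02892985,  0.03229338]), 'finger_force': 0.0, 'width': 85.33993031029863}
side {'intrinsics': array([[504.58668028,   0.        , 325.9926319 ],
       [  0.        , 504.58668028, 198.12295987],
       [  0.        ,   0.        ,   1.        ]]), 'dist': array([-0.11698817,  0.        ,  0.        ,  0.        ,  0.        ]), 'cam_to_world': array([[ 8.37484645e-01,  2.30706426e-01, -4.95372601e-01,
        -2.6937
[... 176 characters left out ...]
02],
       [ 0.00000000e+00,  0.00000000e+00,  0.00000000e+00,
         1.00000000e+00]])}
top {'intrinsics': array([[489.27136414,   0.        , 326.75633334],
       [  0.        , 489.27136414, 203.5932306 ],
       [  0.        ,   0.        ,   1.        ]]), 'dist': array([0.01016484, 0.        , 0.        , 0.        , 0.        ]), 'cam_to_world': array([[ 3.87009270e-01,  8.59433353e-01, -3.34063071e-01,
         1.55793537e+02],
       [-9.22056078e-01,  3.58338549e-01, -1.46308147e-01,
        -1.97403753e+02],
       [-6.03442503e-03,  3.64647495e-01,  9.31126087e-01,
         1.35400620e+03],
       [ 0.00000000e+00,  0.00000000e+00,  0.00000000e+00,
         1.00000000e+00]])}
```

View pics/side0.png

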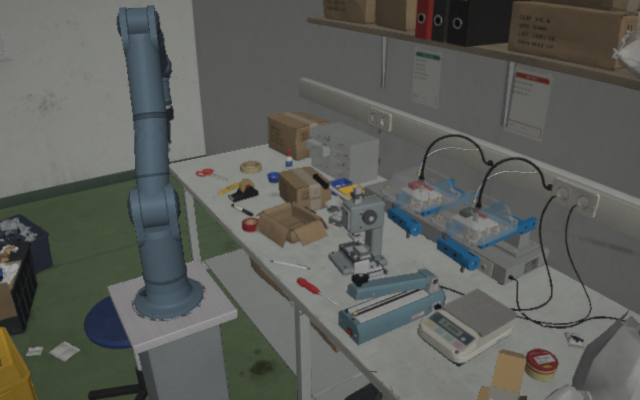

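View pics/top0.png

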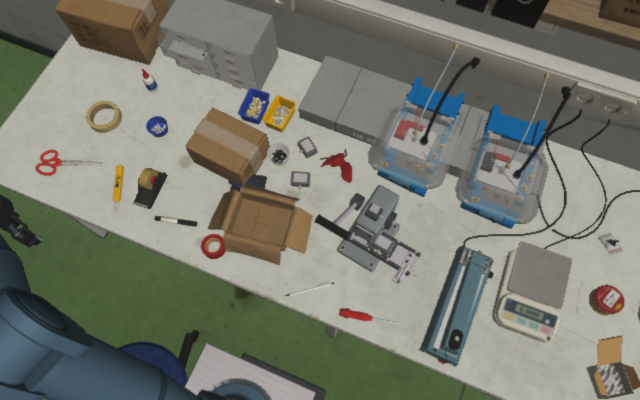

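The top view shows the press at about (375,230), with its lever grip at (335,228), slide tab at about (408,265), pen at (310,289) and driver at (365,317). Next I'll take enlarged crops.

```bash
python3 - <<'E'
import cv2
a=cv2.imread("pics/top0.png")[165:295,290:450];cv2.imwrite("pics/topc.png",cv2.resize(a,(800,650),interpolation=cv2.INTER_CUBIC)[:600])
b=cv2.imread("pics/side0.png")[170:290,300:420];cv2.imwrite("pics/sidec.png",cv2.resize(b,(600,600),interpolation=cv2.INTER_CUBIC))
E
```

```text
(no output)
```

View pics/topc.png

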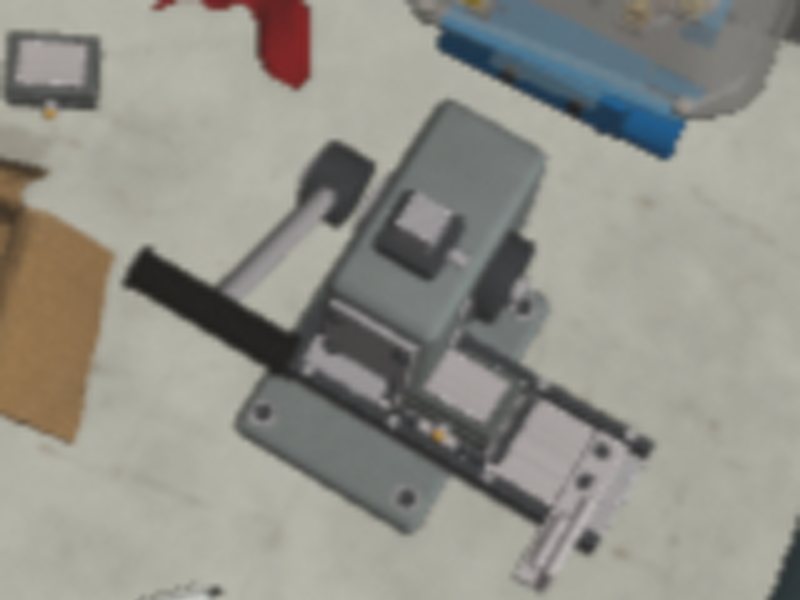

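View pics/sidec.png

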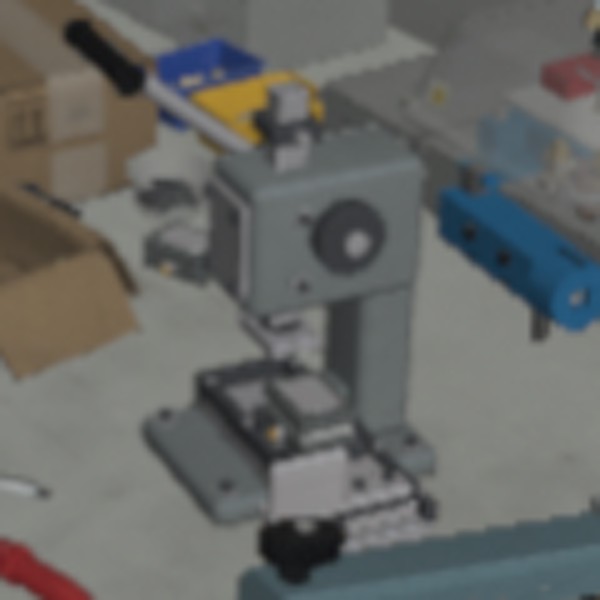

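```bash
cat > h.py <<'E'
from workcell import r, job, telemetry, get_image, camera_params
import numpy as np,cv2
from scipy.optimize import least_squares
from scipy.spatial.transform import Rotation as R
C={n:camera_params(n) for n in("side","top")}
F=np.diag([1,-1,-1.])
def proj(n,P):
    p=C[n];T=np.linalg.inv(p["cam_to_world"]);X=(T[:3,:3]@np.atleast_2d(P).T).T+T[:3,3]
    return cv2.projectPoints((X@F)[:,None],np.zeros(3),np.zeros(3),p["intrinsics"],p["dist"])[0][:,0]
def tri(side,top):
    f=lambda P:np.r_[proj("side",P)[0]-side,proj("top",P)[0]-top]
    s=least_squares(f,[600,-100,100]);return s.x,np.abs(s.fun).max()
ct=lambda u,v:np.array([290+(u+.5)/5-.5,165+(v+.5)/5-.5])
cs=lambda u,v:np.array([300+(u+.5)/5-.5,170+(v+.5)/5-.5])
def W(p,L):
    c,s=np.cos(p[2]),np.sin(p[2]);L=np.atleast_2d(L)
    return np.c_[p[0]+c*L[:,0]-s*L[:,1],p[1]+s*L[:,0]+c*L[:,1],L[:,2]]
E
python3 - <<'E'
from h import *
print("grip L",tri(cs(80,38),ct(142,267)),"R",tri(cs(130,75),ct(288,352)))
print("knob",tri([360,280],[455,338]))
g=[25-160*np.cos(.7),58,283]
g1=[g[0],98,283];g2=[g[0],18,283]
obs=[("top",g1,ct(142,267)),("top",g2,ct(288,352)),("side",g1,cs(80,38)),("side",g2,cs(130,75)),
("top",[-41,32,219],ct(330,298)),("top",[85,32,219],ct(447,98)),("top",[85,-32,219],ct(549,156)),
("side",[85,-32,219],cs(421,155))]
f=lambda p:np.concatenate([proj(n,W(p,L)[0])[0]-uv for n,L,uv in obs])
for y0 in(0,-.5,.5):
    s=least_squares(f,[600,-200,y0],x_scale=[100,100,.1],loss="soft_l1");print(s.x,s.cost)
print(f(s.x).reshape(-1,2).round(1))
p=s.x
# yaw-based tab predictions: slide drawn out; tab face y from image
print("tab face mid",tri(cs(308,482),ct(590,520)))
for n,L in(("grip",g),("hinge",[25,58,180]),("bedend",[0,-149,49])):print(n,W(p,[L]).round(0))
o=telemetry.get_obs();print(R.from_quat(o["eef_rot"],scalar_first=True).as_matrix().round(2))
# overlay
t=get_image("top");s_=get_image("side")
for y in(-100,-149,-155,-160):
  print(y,[(n,proj(n,W(p,[-48,y,80]))[0].round(1)) for n in("side","top")])
print("sealer end",tri([342,325],[427,357]))
for k,v in dict(f0=[300,179],f1=[307,147],box=[309,250],biro=[334,284],drv=[342,314],drvtip=[399,323],boxcorner=[300,215]).items():
    q=least_squares(lambda a:proj("top",[a[0],a[1],10])[0]-v,[600,0]).x;print(k,q.round())
E
```

```text
grip L (array([500.85946692, -23.73483526, 278.68290251]), np.float64(0.2541640062428314)) R (array([ 486.35456857, -102.86365601,  286.29804577]), np.float64(0.3527298848530336))
knob (array([ 385.64543796, -419.98545945,  165.1126389 ]), np.float64(0.030734497583580378))
[ 5.77135138e+02 -1.37470241e+02 -1.69151469e-01] 7.816114177316636
[ 5.77135135e+02 -1.37470244e+02 -1.69151588e-01] 7.81611417735838
[ 5.77135143e+02 -1.37470237e+02 -1.69151319e-01] 7.816114177358389
[[-0.1  0.6]
 [-0.   1.2]
 [-1.  -0.9]
 [-0.9  1.3]
 [-2.1 -1.6]
 [ 0.4 -1.4]
 [ 2.1 -0.5]
 [ 1.2  1. ]]
tab face mid (array([ 519.37281795, -264.14886885,   77.16014959]), np.float64(2.6309225574268567))
grip [[491. -64. 283.]]
hinge [[612. -85. 180.]]
bedend [[ 552. -284.   49.]]
[[-0.94  0.34 -0.  ]
 [ 0.34  0.94 -0.  ]
 [-0.   -0.   -1.  ]]
-100 [('side', array([355. , 259.6])), ('top', array([392.2, 267. ]))]
-149 [('side', array([362.4, 267.8])), ('top', array([408.4, 276.7]))]
-155 [('side', array([363.3, 268.9])), ('top', array([410.4, 277.9]))]
-160 [('side', array([364.1, 269.7])), ('top', array([412.1, 278.9]))]
sealer end (array([ 343.8653938 , -396.61579126,   20.98355456]), np.float64(1.906266787940183))
f0 [680. 119.]
f1 [788. 143.]
box [488.   6.]
biro [425. -97.]
drv [ 358. -149.]
drvtip [ 395. -299.]
boxcorner [575.  72.]
```

```bash
python3 - <<'E'
from h import *
g=[25-160*np.cos(.7),58,283]
g1=[g[0],98,283];g2=[g[0],18,283]
obs=[("top",g1,ct(142,267)),("top",g2,ct(288,352)),("side",g1,cs(80,38)),("side",g2,cs(130,75)),
("top",[-41,32,219],ct(330,298)),("top",[85,32,219],ct(447,98)),("top",[85,-32,219],ct(549,156)),
("side",[85,-32,219],cs(421,155)),
("side",[-73,None,94],cs(271,456)),("side",[-23,None,94],cs(346,450)),("side",[-73,None,50],cs(271,516)),("side",[-23,None,50],cs(346,510)),("top",[-73,None,94],ct(545,592))]
f=lambda p:np.concatenate([proj(n,W(p,[p[3] if v is None else v for v in L])[0])[0]-uv for n,L,uv in obs])
s=least_squares(f,[577,-137,-.17,-130],x_scale=[100,100,.1,100],loss="soft_l1");p=s.x
print(p.round(3));print(f(p).reshape(-1,2).round(1).tolist())
for n,L in(("tab",[-48,p[3],80]),("tabhome",[-48,p[3]+45,80]),("grip82",[g[0],82,283])):print(n,W(p,[L]).round(0))
print("flap",tri(cs(135,330),ct(75,440)),tri(cs(105,245),ct(112,255)))
E
```

```text
[ 5.78325e+02 -1.37094e+02 -1.60000e-01 -1.33935e+02]
[[0.0, 0.6], [0.3, 0.9], [-0.9, -0.9], [-0.5, 1.3], [-2.0, -1.9], [0.1, -1.9], [1.9, -1.2], [1.4, 0.7], [-0.5, 2.1], [-0.4, -0.4], [-0.9, 2.6], [-1.1, 0.0], [1.4, -3.3]]
tab [[ 510. -262.   80.]]
tabhome [[ 517. -217.   80.]]
grip82 [[495. -41. 283.]]
flap (array([497.96535222,  -5.86999893,  49.3441556 ]), np.float64(14.55371066005057)) (array([556.51617294,  24.93648446,  96.09333442]), np.float64(1.1969778900270853))
```

Units first: shifts go in units of 25 mm. So -439 mm is -17.56, -334 mm is -13.36.

>>> nudge_tcp(rows={"increments":[[-17.56,-13.36,-3.84,0,0,1.4,0],[-17.56,-13.36,-3.84,0,0,1.4,0],[-17.56,-13.36,-3.84,0,0,1.4,0],[-17.56,-13.36,-3.84,0,0,1.4,0],[-17.56,-13.36,-3.84,0,0,1.4,0],[-17.56,-13.36,-3.84,0,0,1.4,0],[-17.56,-13.36,-3.84,0,0,1.4,0],[-17.56,-13.36,-3.84,0,0,1.4,0],[-17.56,-13.36,-3.84,0,0,1.4,0],[-17.56,-13.36,-3.84,0,0,1.4,0]]})

```text
time: 1.45
position: [522.1, 143.7, 502.1]
eef_rot: [0.002, 0.769, 0.639, 0.001]
contact_force: [0.1, 0.4, 0.1]
width: 0.0
finger_force: 0.0
```

```bash
cat >> h.py <<'E'
P=[578.3,-137.1,-.163]
def goto(L,zt,ext=173):
    "tool-axes shift to bring fingertip to press-frame xy L, height zt, tool y along press x"
    o=telemetry.get_obs();M=R.from_quat(o["eef_rot"],scalar_first=True).as_matrix()
    t=W(P,[L[0],L[1],zt+ext])[0];d=t-o["position"]
    ya=np.arctan2(M[1,1],M[0,1]);dy=-(P[2]-ya);dy=(dy+np.pi/2)%np.pi-np.pi/2
    print("t",o["time"],"pos",o["position"].round(1),"shift",(M.T@d).round(1),"rz",round(dy,3),"tilt",M[:,2].round(3),"F",o["contact_force"].round(1),"w",round(o["width"],1))
def where():
    o=telemetry.get_obs();d=o["position"]-W(P,[0,0,0])[0];c,s=np.cos(P[2]),np.sin(P[2])
    print("press",(c*d[0]+s*d[1]).round(1),(-s*d[0]+c*d[1]).round(1),(d[2]-173).round(1))
E
python3 -c "
from h import *
goto([-52,-179],327);goto([-52,-179],65)"
```

```text
t 1.45 pos [522.1 143.7 502.1] shift [-445.9   58.2    2.7] rz -0.02 tilt [ 0.004 -0.001 -1.   ] F [0.1 0.4 0.1] w 0.0
t 1.45 pos [522.1 143.7 502.1] shift [-445.7   57.2  264.7] rz -0.02 tilt [ 0.004 -0.001 -1.   ] F [0.1 0.4 0.1] w 0.0
```

To row units: -446 mm is -17.84, 58 mm is 2.32.

>>> nudge_tcp(rows={"increments":[[-17.84,2.32,0,0,0,-0.02,0],[-17.84,2.32,0,0,0,-0.02,0],[-17.84,2.32,0,0,0,-0.02,0],[-17.84,2.32,0,0,0,-0.02,0],[-17.84,2.32,0,0,0,-0.02,0],[-17.84,2.32,0,0,0,-0.02,0],[-17.84,2.32,0,0,0,-0.02,0],[-17.84,2.32,0,0,0,-0.02,0],[-17.84,2.32,0,0,0,-0.02,0],[-17.84,2.32,0,0,0,-0.02,0]]})

```text
time: 2.7
position: [502.1, -296.0, 500.1]
eef_rot: [-0.001, 0.757, 0.653, 0.001]
contact_force: [0.5, 1.0, -0.5]
width: 0.3
finger_force: 0.0
```

```bash
python3 -c "
from h import *
goto([-52,-179],68);where()"
```

```text
t 2.7 pos [ 502.1 -296.   500.1] shift [-10.3  -2.5 259.1] rz 0.016 tilt [-0.     0.002 -1.   ] F [ 0.5  1.  -0.5] w 0.3
press -49.4 -169.2 327.1
```

>>> nudge_tcp(rows={"increments":[[-0.32,-0.08,4,0,0,0,0],[-0.32,-0.08,8,0,0,0,0],[-0.32,-0.08,10.28,0,0,0,0],[-0.32,-0.08,10.28,0,0,0,0],[-0.32,-0.08,10.28,0,0,0,0],[-0.32,-0.08,10.28,0,0,0,0],[-0.32,-0.08,10.28,0,0,0,0]]})

```text
time: 3.58
position: [499.3, -306.9, 246.9]
eef_rot: [0.003, 0.758, 0.652, 0.001]
contact_force: [0.5, 0.5, 0.5]
width: -0.3
finger_force: 0.0
```

```bash
python3 - <<'E'
from h import *
goto([-52,-179],68);where()
a=get_image("side")[170:290,300:420];b=get_image("top")[185:305,340:460]
cv2.imwrite("pics/p1.png",np.hstack([cv2.resize(x,(400,400),interpolation=2) for x in(a,b)]))
E
```

```text
t 3.575 pos [ 499.3 -306.9  246.9] shift [ 1.4 -1.7  5.8] rz 0.013 tilt [ 0.006 -0.002 -1.   ] F [0.5 0.5 0.5] w -0.3
press -50.3 -180.4 73.9
```

View pics/p1.png

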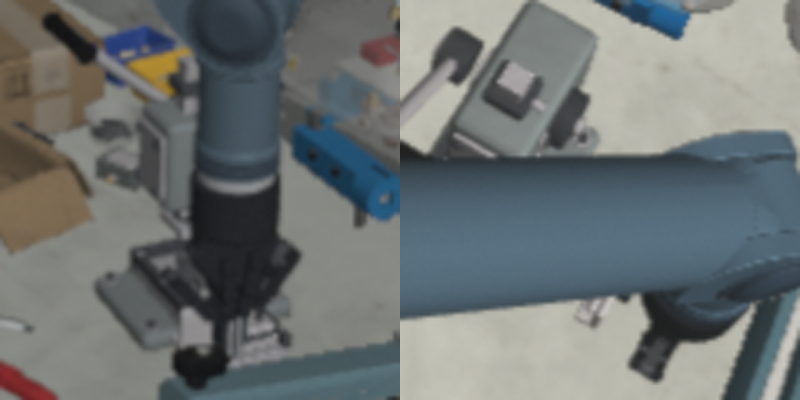

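The side half shows the closed fingers outside the tab (tab at about (195,330)) and clear of the sealer. Pushing now.

>>> nudge_tcp(rows={"increments":[[0.4,-0.04,0.16,0,0,0,0],[0.8,-0.04,0.16,0,0,0,0],[1.12,-0.04,0.16,0,0,0,0],[1.32,-0.04,0.16,0,0,0,0],[1.52,-0.04,0.16,0,0,0,0],[1.72,-0.04,0.16,0,0,0,0],[1.92,-0.04,0.16,0,0,0,0],[2.12,-0.04,0.16,0,0,0,0],[2.12,-0.04,0.16,0,0,0,0]]})

```text
time: 4.8
position: [504.9, -252.9, 239.6]
eef_rot: [-0.001, 0.758, 0.652, 0.0]
contact_force: [0.2, -1.4, -0.1]
width: -0.3
finger_force: 0.0
```

```bash
python3 -c "
from h import *
where();print(proj('side',W(P,[-52,-180,74])))"
```

```text
press -53.7 -126.2 66.6
[[366.57281881 275.09944634]]
```

>>> nudge_tcp(rows={"increments":[[0.2,0,-0.04,0,0,0,0],[0.4,0,-0.04,0,0,0,0],[0.6,0,-0.04,0,0,0,0],[0.76,0,-0.04,0,0,0,0],[0.88,0,-0.04,0,0,0,0],[0.96,0,-0.04,0,0,0,0],[0.96,0,-0.04,0,0,0,0]]})

```text
time: 5.68
position: [508.0, -230.4, 240.7]
eef_rot: [0.0, 0.759, 0.652, -0.0]
contact_force: [-1.5, -3.1, -0.6]
width: -0.2
finger_force: 1.3
```

```bash
python3 -c "
from h import *
where()"
```

```text
press -54.2 -103.5 67.7
```

To row units: 6 mm is 0.24, 4 mm is 0.16.

>>> nudge_tcp(rows={"increments":[[0.08,0,0,0,0,0,0],[0.16,0,0,0,0,0,0],[0.24,0,0,0,0,0,0],[0.24,0,0,0,0,0,0]]})

```text
time: 6.18
position: [507.8, -228.8, 240.9]
eef_rot: [0.004, 0.76, 0.65, -0.003]
contact_force: [-0.9, -11.8, -5.0]
width: 0.0
finger_force: 5.6
```

```bash
python3 -c "
from h import *
where()"
```

```text
press -54.7 -102.0 67.9
```

>>> nudge_tcp(rows={"increments":[[0.08,0,0,0,0,0,0],[0.08,0,0,0,0,0,0],[-1.2,0,0,0,0,0,0],[-2.4,0,0,0,0,0,0],[-2.4,0,-4,0,0,0,0],[-2.4,0,-8,0,0,0,0],[-2.4,0,-10.48,0,0,0,0],[-2.4,0,-10.48,0,0,0,0]]})

```text
time: 7.18
position: [500.4, -282.2, 492.7]
eef_rot: [-0.001, 0.758, 0.652, 0.001]
contact_force: [1.3, 0.5, -0.8]
width: 0.3
finger_force: 0.0
```

```bash
python3 - <<'E'
from h import *
where();goto([-97.4,82],330,173)
a=get_image("side")[170:290,300:420];b=get_image("top")[185:305,340:460]
cv2.imwrite("pics/p2.png",np.hstack([cv2.resize(x,(400,400),interpolation=2) for x in(a,b)]))
E
```

```text
press -53.3 -155.9 319.7
t 7.175 pos [ 500.4 -282.2  492.7] shift [238.4 -41.   -9.7] rz 0.013 tilt [ 0.001  0.002 -1.   ] F [ 1.3  0.5 -0.8] w 0.3
```

View pics/p2.png

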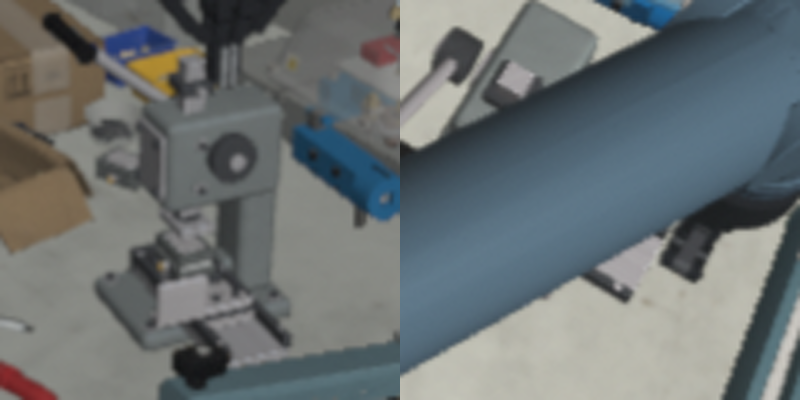

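The tab has moved from about (181,304) to (157,283) in the left half, which matches the 45 mm stroke, so the slide is home. Now over the grip.

To row units: 238 mm is 9.52, 190 mm is 7.6.

>>> nudge_tcp(rows={"increments":[[0.4,-0.2,-0.6,0,0,0.013,0],[2.8,-1.64,-0.6,0,0,0.013,40],[5.2,-1.64,-0.6,0,0,0.013,60],[7.6,-1.64,-0.6,0,0,0.013,60],[9.52,-1.64,-0.6,0,0,0.013,60],[9.52,-1.64,-0.6,0,0,0.013,60],[9.52,-1.64,-0.6,0,0,0.013,60],[9.52,-1.64,-0.6,0,0,0.013,60]]})

```text
time: 8.28
position: [495.1, -43.8, 505.6]
eef_rot: [-0.0, 0.764, 0.646, -0.0]
contact_force: [0.4, -0.4, 0.0]
width: 60.3
finger_force: 0.0
```

```bash
python3 - <<'E'
from h import *
where();goto([-97.4,82],283,155)
a=get_image("side")[110:290,240:420];b=get_image("top")[150:300,290:440]
cv2.imwrite("pics/p3.png",np.hstack([cv2.resize(x,(400,400),interpolation=2) for x in(a,b)]))
for z in (283,):print(proj("side",W(P,[-97.4,98,z])),proj("side",W(P,[-97.4,82,z])))
E
```

```text
press -97.2 78.5 332.6
t 8.275 pos [495.1 -43.8 505.6] shift [ 3.5 -0.2 67.6] rz -0.004 tilt [-0.  0. -1.] F [ 0.4 -0.4  0. ] w 60.3
[[314.7366721  176.26627397]] [[316.72263253 178.12015105]]
```

View pics/p3.png

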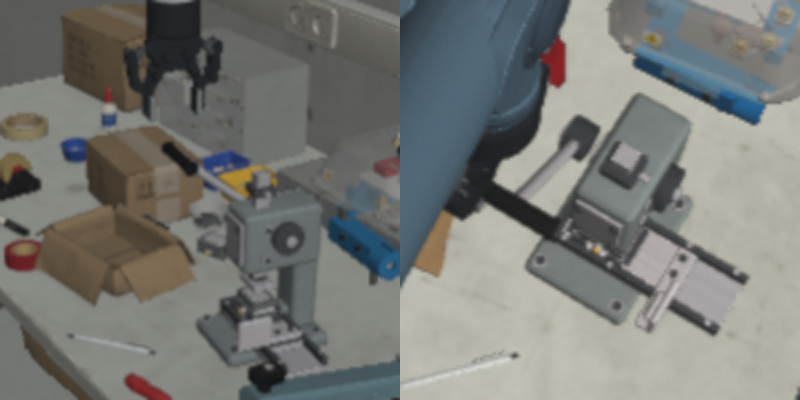

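The open fingers straddle the grip's outer half (side crop: fingers at about (150–200,100), grip at (180,160)). Descending and closing gently.

>>> nudge_tcp(rows={"increments":[[0.12,0,1.2,0,0,0,60],[0.12,0,2.2,0,0,0,60],[0.12,0,2.64,0,0,0,60],[0.12,0,2.64,0,0,0,60],[0.12,0,2.64,0,0,0,36],[0.12,0,2.64,0,0,0,26],[0.12,0,2.64,0,0,0,10],[0.12,0,2.64,0,0,0,10],[0.12,0,2.64,0,0,0,10]]}, force=25)

```text
time: 9.5
position: [495.9, -39.1, 440.6]
eef_rot: [-0.0, 0.763, 0.647, 0.0]
contact_force: [-3.2, -0.2, 6.2]
width: 18.9
finger_force: 24.8
```

```bash
python3 -c "
from h import *
where();goto([-97.4,82],283,155)
print(telemetry.get_obs()['finger_force'])"
```

```text
press -97.2 83.3 267.6
t 9.5 pos [495.9 -39.1 440.6] shift [-1.3 -0.2  2.6] rz -0.001 tilt [ 0.     0.001 -1.   ] F [-3.2 -0.2  6.2] w 18.9
24.754255414009094
```

To row units: 87 mm is 3.48, 71 mm is 2.84.

>>> nudge_tcp(rows={"increments":[[0,-0.4,0.52,0,0,0,10],[0,-0.72,1.04,0,0,0,10],[0,-1,1.64,0,0,0,10],[0,-1.2,2.24,0,0,0,10],[0,-1.36,2.84,0,0,0,10],[0,-1.48,3.48,0,0,0,10],[0,-1.48,3.48,0,0,0,10]]})

```text
time: 10.38
position: [459.9, -33.1, 353.0]
eef_rot: [0.001, 0.763, 0.647, 0.001]
contact_force: [-1.2, -0.3, 5.7]
width: 18.8
finger_force: 27.7
```

```bash
python3 -c "
from h import *
where();print(telemetry.get_obs()['finger_force'])"
```

```text
press -133.7 83.5 180.0
27.7235609292984
```

To row units: 92 mm is 3.68, 78 mm is 3.12.

>>> nudge_tcp(rows={"increments":[[0,-0.04,0.64,0,0,0,10],[0,0,1.28,0,0,0,10],[0,0.08,1.92,0,0,0,10],[0,0.24,2.52,0,0,0,10],[0,0.48,3.12,0,0,0,10],[0,0.72,3.68,0,0,0,10],[0,0.8,3.84,0,0,0,10],[0,0.8,3.84,0,0,0,10]]})

```text
time: 11.38
position: [476.6, -35.8, 255.4]
eef_rot: [-0.004, 0.763, 0.647, -0.003]
contact_force: [-6.9, 2.0, 4.7]
width: 19.3
finger_force: 31.2
```

```bash
python3 - <<'E'
from h import *
where();print(telemetry.get_obs()['finger_force'])
a=get_image("side")[170:290,300:420];b=get_image("top")[150:300,290:440]
cv2.imwrite("pics/p4.png",np.hstack([cv2.resize(x,(400,400),interpolation=2) for x in(a,b)]))
E
```

```text
press -116.8 83.4 82.4
31.17257684469223
```

View pics/p4.png

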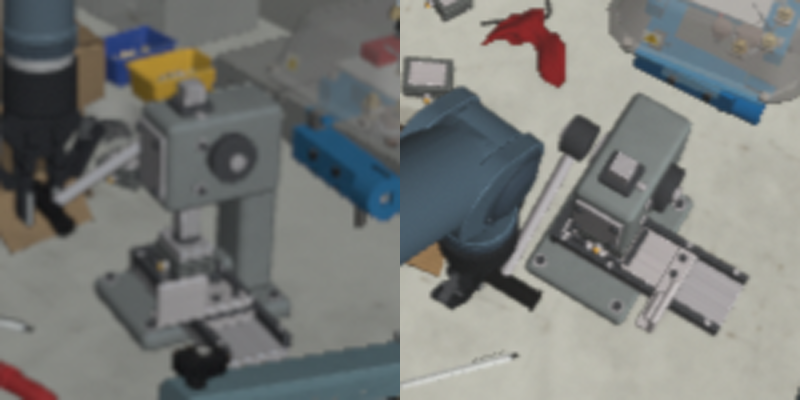

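The lever is down, with the ram on the cover. I'll press a little further to confirm the stop.

To row units: 7 mm is 0.28, 4 mm is 0.16.

>>> nudge_tcp(rows={"increments":[[0,0.04,0.16,0,0,0,10],[0,0.08,0.28,0,0,0,10],[0,0.08,0.28,0,0,0,10],[0,0.08,0.28,0,0,0,10]]}, force=40)

```text
time: 11.98
position: [479.2, -36.3, 249.2]
eef_rot: [-0.003, 0.763, 0.647, -0.002]
contact_force: [-5.4, 1.9, 5.5]
width: 18.5
finger_force: 39.3
```

```bash
python3 -c "
from h import *
where();o=telemetry.get_obs();print(o['finger_force'],o['contact_force'])"
```

```text
press -114.2 83.4 76.2
39.28553581237793 [-5.35490057  1.939609    5.47881733]
```

```bash
python3 - <<'E'
from h import *
print(tri([320.2,237.5],[340.6,262.3]))
for e in(-.1,-.2,-.3,-.4,-.5):
    L=[25-160*np.cos(e),18,180+160*np.sin(e)];print(e,W(P,L).round(0),proj("side",W(P,L)).round(1),proj("top",W(P,L)).round(1))
a=get_image("side")[170:260,290:390]
cv2.imwrite("pics/p5.png",cv2.resize(a,(660,594),interpolation=2))
E
```

```text
(array([466.93648307, -99.6322574 , 108.01337259]), np.float64(0.9799110972134599))
-0.1 [[449. -98. 164.]] [[313.9 223.2]] [[338.2 262.3]]
-0.2 [[451. -98. 148.]] [[314.6 227.6]] [[338.6 263.1]]
-0.3 [[455. -99. 133.]] [[315.8 231.7]] [[339.3 263.3]]
-0.4 [[460. -99. 118.]] [[317.4 235.6]] [[340.3 263. ]]
-0.5 [[ 467. -101.  103.]] [[319.5 239.1]] [[341.6 262.2]]
```

View pics/p5.png

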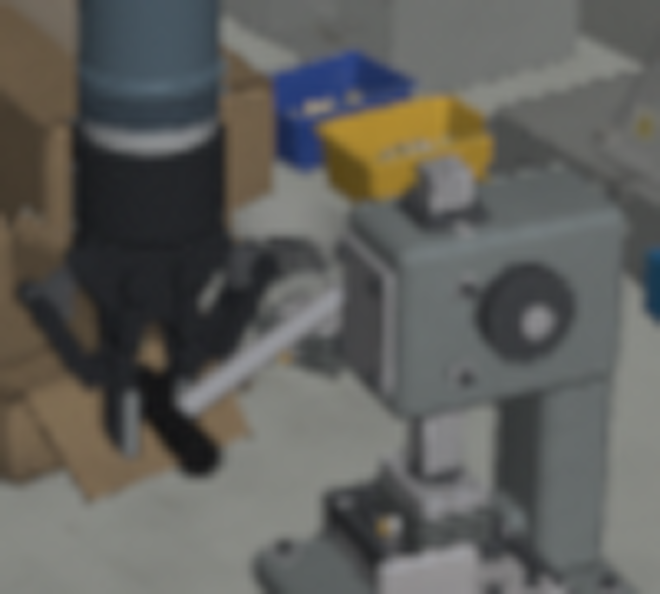

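To row units: 6 mm is 0.24, 3 mm is 0.12.

>>> nudge_tcp(rows={"increments":[[0,0,0,0,0,0,10],[0,0.04,0.12,0,0,0,10],[0,0.08,0.24,0,0,0,10],[0,0.08,0.24,0,0,0,10],[0,0.08,0.24,0,0,0,10]]}, force=60)

```text
time: 12.65
position: [481.0, -37.3, 246.9]
eef_rot: [-0.007, 0.763, 0.647, -0.003]
contact_force: [-19.1, 2.5, 42.8]
width: 18.9
finger_force: 62.1
```

```bash
python3 - <<'E'
from h import *
where();o=telemetry.get_obs();print(o['finger_force'],o['contact_force'])
E
```

```text
press -112.2 82.7 73.9
62.107475996017456 [-19.10153404   2.49084788  42.76962163]
```

The stop is firm: 43 N upward with no further travel. Easing up slowly along the arc.

>>> nudge_tcp(rows={"increments":[[0,-0.04,-0.12,0,0,0,10],[0,-0.16,-0.32,0,0,0,10],[0,-0.28,-0.6,0,0,0,10],[0,-0.44,-0.96,0,0,0,10],[0,-0.56,-1.36,0,0,0,10],[0,-0.68,-1.76,0,0,0,10],[0,-0.76,-2.16,0,0,0,10],[0,-0.8,-2.56,0,0,0,10],[0,-0.84,-2.96,0,0,0,10],[0,-0.84,-3.2,0,0,0,10]]}, force=45)

```text
time: 13.9
position: [460.1, -33.2, 323.2]
eef_rot: [-0.003, 0.763, 0.647, -0.002]
contact_force: [-9.0, 1.5, 2.1]
width: 18.4
finger_force: 52.8
```

```bash
python3 - <<'E'
from h import *
where();o=telemetry.get_obs();print(o['finger_force'],o['contact_force'])
E
```

```text
press -133.5 83.3 150.2
52.81198024749756 [-8.95421603  1.48798817  2.13193147]
```

To row units: -37 mm is -1.48, 19 mm is 0.76.

>>> nudge_tcp(rows={"increments":[[0,0.04,-0.36,0,0,0,10],[0,0.12,-0.72,0,0,0,10],[0,0.2,-1.08,0,0,0,10],[0,0.28,-1.48,0,0,0,10],[0,0.36,-1.84,0,0,0,10],[0,0.48,-2.2,0,0,0,10],[0,0.6,-2.56,0,0,0,10],[0,0.76,-2.88,0,0,0,10],[0,0.88,-3.08,0,0,0,10],[0,0.88,-3.08,0,0,0,10]]}, force=45)

```text
time: 15.15
position: [476.8, -35.9, 397.7]
eef_rot: [-0.012, 0.763, 0.647, -0.01]
contact_force: [-25.5, 4.6, 12.3]
width: 18.4
finger_force: 49.2
```

```bash
python3 - <<'E'
from h import *
where();o=telemetry.get_obs();print(o['finger_force'],o['contact_force'])
E
```

```text
press -116.6 83.4 224.7
49.24484968185425 [-25.51756476   4.55553145  12.33947032]
```

To row units: -25 mm is -1, -12 mm is -0.48.

>>> nudge_tcp(rows={"increments":[[0,-0.08,-0.08,0,0,0,10],[0,-0.04,-0.28,0,0,0,10],[0,0.08,-0.48,0,0,0,10],[0,0.24,-0.72,0,0,0,10],[0,0.36,-0.88,0,0,0,10],[0,0.44,-1,0,0,0,10],[0,0.44,-1,0,0,0,10]]}, force=45)

```text
time: 16.02
position: [489.4, -38.1, 424.5]
eef_rot: [-0.01, 0.763, 0.647, -0.008]
contact_force: [-24.4, 3.5, 15.2]
width: 18.1
finger_force: 47.6
```

```bash
python3 - <<'E'
from h import *
where();o=telemetry.get_obs();print(o['finger_force'],o['contact_force'])
E
```

```text
press -103.8 83.2 251.5
47.579602003097534 [-24.42271532   3.54983516  15.16062726]
```

>>> nudge_tcp(rows={"increments":[[0,-0.12,-0.08,0,0,0,10],[0,-0.04,-0.2,0,0,0,10],[0,0.04,-0.32,0,0,0,10],[0,0.12,-0.4,0,0,0,10],[0,0.12,-0.4,0,0,0,10]]}, force=45)

```text
time: 16.65
position: [495.0, -39.1, 435.9]
eef_rot: [-0.006, 0.763, 0.647, -0.004]
contact_force: [-16.2, 3.0, 12.2]
width: 18.7
finger_force: 46.1
```

```bash
python3 - <<'E'
from h import *
where();o=telemetry.get_obs();print(o['finger_force'],o['contact_force'])
E
```

```text
press -98.1 83.2 262.9
46.0970413684845 [-16.24719269   2.9690745   12.22066423]
```

To row units: 1 mm is 0.04, -5 mm is -0.2.

>>> nudge_tcp(rows={"increments":[[0,0,-0.08,0,0,0,10],[0,0.04,-0.16,0,0,0,10],[0,0.04,-0.2,0,0,0,10],[0,0.04,-0.2,0,0,0,10]]}, force=45)

```text
time: 17.15
position: [497.1, -39.4, 440.4]
eef_rot: [-0.003, 0.763, 0.647, -0.002]
contact_force: [-8.7, 1.0, 3.4]
width: 18.8
finger_force: 44.8
```

```bash
python3 - <<'E'
from h import *
where();o=telemetry.get_obs();print(o['finger_force'],o['contact_force'])
a=get_image("side")[160:235,290:373]
cv2.imwrite("pics/p6.png",cv2.resize(a,(664,600),interpolation=2))
for e in(.6,.65,.7):
    L=[25-160*np.cos(e),18,180+160*np.sin(e)];print(e,proj("side",W(P,L)).round(1))
E
```

```text
press -96.0 83.3 267.4
44.77428317070007 [-8.69878334  1.04226243  3.41288966]
0.6 [[322.  190.2]]
0.65 [[323.5 188. ]]
0.7 [[325.  185.8]]
```

View pics/p6.png

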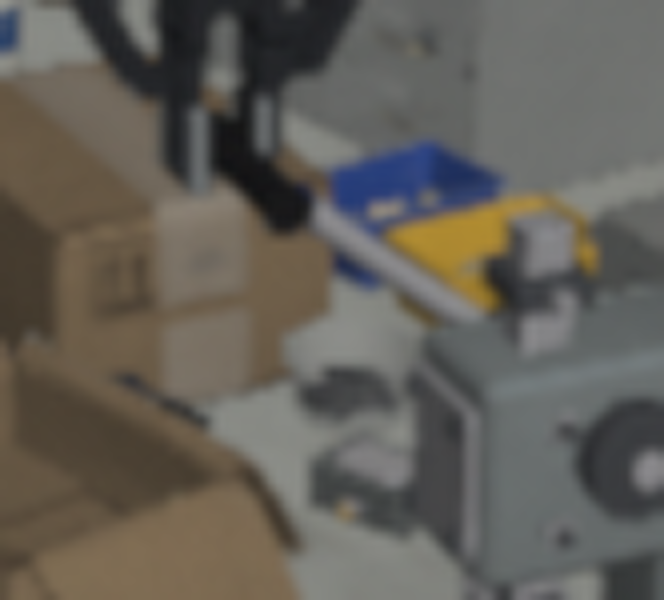

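The grip's inner end is at (326,186), essentially its starting pixel (326,185). I'll nudge up slightly to be sure it's on its stop.

To row units: -4 mm is -0.16, -3 mm is -0.12.

>>> nudge_tcp(rows={"increments":[[0,0,-0.04,0,0,0,10],[0,0,-0.12,0,0,0,10],[0,0,-0.16,0,0,0,10],[0,0,-0.16,0,0,0,10]]}, force=45)

```text
time: 17.7
position: [497.3, -39.1, 441.5]
eef_rot: [-0.001, 0.763, 0.647, -0.002]
contact_force: [-0.9, 1.2, -22.5]
width: 17.8
finger_force: 44.5
```

```bash
python3 - <<'E'
from h import *
where();o=telemetry.get_obs();print(o['finger_force'],o['contact_force'])
E
```

```text
press -95.9 83.6 268.5
44.51645493507385 [ -0.89246211   1.20392437 -22.53259766]
```

Lever is against its rest stop (22 N downward). Release and retreat.

>>> nudge_tcp(rows={"increments":[[0,0,0.04,0,0,0,10],[0,0,0.04,0,0,0,24],[0,0,0.04,0,0,0,40],[0,0,0.04,0,0,0,60],[0,0,0.04,0,0,0,60],[0,0,-1.2,0,0,0,60],[0,0,-2.8,0,0,0,60],[0,0,-4,0,0,0,60],[0,0,-4,0,0,0,60],[0,0,-4,0,0,0,60]]}, force=20)

```text
time: 18.95
position: [498.8, -39.7, 544.4]
eef_rot: [0.0, 0.763, 0.647, 0.0]
contact_force: [0.7, -0.9, 0.5]
width: 59.7
finger_force: 0.0
```

```bash
python3 - <<'E'
from h import *
where()
a=get_image("side")[170:290,300:420];b=get_image("top")[150:300,290:440]
cv2.imwrite("pics/p7.png",np.hstack([cv2.resize(x,(400,400),interpolation=2) for x in(a,b)]))
E
```

```text
press -94.2 83.2 371.4
```

View pics/p7.png

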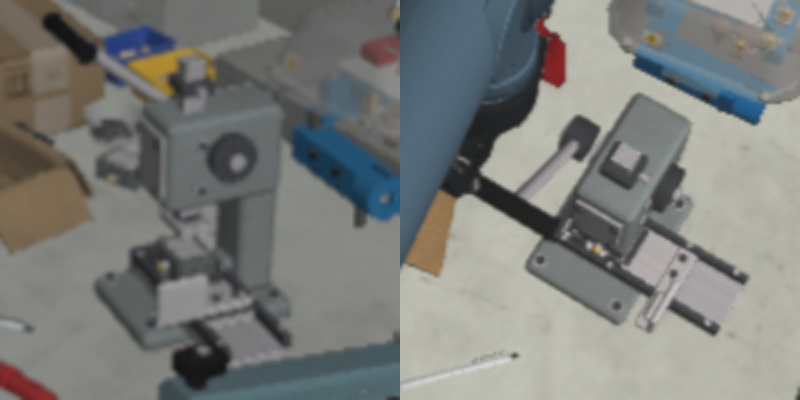

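The picture shows the lever back at rest (left half, grip at about (70,38)), the slide home (tab at (180,300)), the housing in its nest with the cover on, and the gripper clear. Handing in.

```bash
python3 -c "
from workcell import r, job, telemetry, get_image, camera_params
print(job.sign_off())"
```

```text
the job is handed in; nothing more can be done
None
```

The job is handed in, with no verdict returned: the slide went home, the lever went down to its stop to press the cover on, then was eased back to its rest stop and released there; the cover's depth wasn't measured.

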